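# Fit the fuse and arm the test bench

### The arm

A 6-joint arm with a two-finger parallel gripper is mounted at the origin on the work surface. World frame = base frame: x ahead of the robot, y to its left, z up, the work surface at z = 0. Lengths are in m, angles in rad, forces in N, time in s.
With the tool pointing down it reaches from about 0.35 to 0.975 m from the base axis. Payload 4.9 kg.
Tool frame: the origin (TCP) lies between the finger pads; the fingertips stand 14 mm ahead of it and the grasp point (between the pads) lies 5 mm behind it (manip.finger_overhang is the distance from the TCP to the fingertips, in m); z points along the fingers, y is the line along which they close (so a half turn about z gives the same grasp; the last joint's range is limited). The gripper opens to 85 mm and grips with 20 to 120 N. Pads are 22 mm wide; open, the fingers measure 114 mm over their backs; the gripper's body (76 mm by 85 mm) begins 54 mm behind the grasp point. The pads swing forward as they close: fully open they stand 13 mm farther back than shut.
Start: joints at [1.181, 0.053, 1.613, -0, 1.476, -0.119], TCP at [0.167, 0.602, 0.245] pointing down, gripper open.
Joint ranges: [-3.01, 3.01], [-1.01, 2.22], [0.06, 2.58], [-1.02, 4.17], [0.09, 2.62], [-3.14, 3.14]. Speed limits (rad/s): [2.57, 2.57, 3.14, 3.14, 3.14, 3.14].

### API

Orientations are given as a unit quaternion [w, x, y, z].
In Python, from plant import manip, grab_frame gives the robot as it stands.
- The arm moves only by the tool servo_tool, never from a script. Its argument "deltas" is a list that holds one entry, the list of rows, each a list of 5 numbers: the opening in per cent of the stroke, from 0 (shut) to 100 (fully open), then the shift along the world's x, y, z in m, then the turn about the world's z in degrees. A call has exactly 8 rows; each row shifts and turns the commanded pose from where the row before left it; what a row does not reach is not made up. A row lasts 1/10 s, in which the tool goes at most 50 mm and 8.59 degrees, less where a joint would pass 70% of its speed; a pose out of reach is approached as far as the arm can. A call is refused whole if a number of a shift passes 0.05 or a number of a turn 8.59, either way. A call with a gripper value outside its range is refused whole. The fingers move at their own pace and stop on an object; the grip force is fixed at half the most. Time passes only in rows, so rows that do not move let the fingers close, or fill a call up. It gives the time, the measured TCP pose, the force, the opening and the grip force at its end, in the units of the state.
- manip.state(): the state, without advancing time (a new reading comes with each control period).
- grab_frame(name): name is "scene" or "top" or "wrist"; returns a dict with "pixels" (420x560x3 uint8, red, green, blue), "z_map" (420x560 float32, m along the optical axis (not along the pixel's ray), 0 where there is no reading), "fx", "fy", "cx", "cy" (pixels), "rvec" (rotation vector, rad) and "tvec" (3), from world to camera coordinates, as OpenCV has them; the wrist camera has in their place "T_tool_cam" (4x4, takes a point from camera to tool coordinates, whose origin is the TCP and whose axes are the flange's). Camera axes: x right, y down, z forward; pixel columns grow to the right and rows downward; lengths in m; the calibration is good to about 2 mm. A picture is of the moment at which its call begins: read the wrist's pose just before it.
- manip.job_done(): hands the job in; it is judged then, once.
The state is a dict: "time": time; "joint_pos": joint angles; "joint_vel": joint speeds; "joint_efforts": joint torques, N m; "tool_pos": TCP position; "tool_rot": TCP orientation; "contact_force": force on the tool from outside, world axes, zero at the start; "ft_torque": the same for the moment, N m; "gripper_width": opening from 0.0 (shut) to 1.0 (fully open); "grasp_force": force on a finger pad.
Only numpy, scipy, OpenCV 4.12 (cv2) and the standard library are available. Lean on these libraries where they do the work, as an engineer would, in place of code of your own. Each camera call takes 0.05 s, during which the arm holds its last target. There are 200 camera calls.

### The job

Take the long fuse from the stock rack, where only its ends are free, change your grip (the rubber mat is kept clear for setting it down) and press it fully home between the two spring clips of the fuse base. Only then slide the safety catch of the push-button station fully aside and push the button it uncovers right in; the button stays in. Leave the fuse in its clips and the catch open, and do not disturb the other things on the bench.

Things in the scene. Friction and masses are not known exactly. Their poses are not given: they have to be found in the camera images.
- fuse_mid (a point): Centre of the loose long fuse (0.1 kg): 62 mm along its own y, square white body 26 x 26 mm (32 mm long), bright metal caps 24 x 24 mm at both ends. The same either way round and on any of four sides. End faces: flat 10 mm high at mid-height, with chamfers above and below 4 mm deep in y, 7 mm high. Lying, its centre is 13 mm above the surface. The longest of the three in the rack; its slot varies.
- short1_mid (a point): Centre of a short fuse (42 mm long, otherwise like the long one), lying loose in another slot of the rack; leave it there.
- short2_mid (a point): Centre of the other short fuse, the same.
- rack: Fixed grey rack, 122 mm (x) by 40 mm (y), origin at its underside's centre. Three slots, at x = -38, 0, 38 mm; a fuse lies in each along the rack's y, on a floor 14 mm high. The slot walls, 36 mm long in y, 42 mm high, 2 mm from the fuses, hide their sides: the long fuse can be taken only by its end faces, which overhang the walls by 13 mm at both y ends. Lift it straight up.
- mat: Fixed rubber mat kept clear for setting things down: 110 mm (x) by 150 mm (y), 3 mm thick, origin at the centre of its underside.
- base: Fixed black fuse base, 62 mm (x) by 116 mm (y), 12 mm high, origin at its underside's centre. The fuse rests on its pedestal (24 mm in x, 50 mm in y, top 24 mm above the bench), between two copper spring clips. Upright end walls 49 to 55 mm from the centre in y, 62 mm high, and the clips leave no room for fingers at the fuse's ends; the sides (x) are free.
- seat (a point): Where the fitted fuse's centre belongs, 37 mm above the bench; y runs from clip to clip, the fuse must lie along it. The clips' round noses, 48 mm above the bench, stand 28 mm from the centre in y and spring outwards (up to 9 mm) as the fuse is pressed straight down with about 4 to 10 N, then snap back over its upper chamfers. Flared lips above them, up to 64 mm high and 35 mm from the centre, lead in.
- station: Fixed grey push-button station, a box 104 mm (x) by 180 mm (y) by 60 mm high, origin at the centre of its underside. The button is at y = +35 mm on its top, under the safety catch when that is closed; the catch slides towards the station's -y.
- catch (a joint): Safety catch of the station: a steel hood, 60 mm (x) by 50 mm (y), top plate 82 mm above the bench, that slides along the station's y over the button. 0 m: closed, over the button; 0.055 m: fully open, shifted by that much to the station's -y; from 0.042 m the button is wholly uncovered. It slides against about 2.5 N of friction and stays where it is left.
- catch_ridge (a point): Centre of the upright grip ridge on the catch, which moves with it: 40 mm along x, 10 mm thick in y (the sliding direction), 22 mm high, its top 104 mm above the bench and its foot 82 mm. Axes as the station's.
- button (a joint): Push-in of the black button: 0 m out, 0.007 m fully in. It goes straight down against about 4 N and stays where it is pushed.
- button_top (a point): Centre of the button's top face, 76 mm above the bench while it is out; the button is round, 30 mm across. Around it the station's top (60 mm) and guide strips are at most 63 mm high.
- driver: Bystander: loose screwdriver, 200 mm long, black handle, lying. Leave it alone.
- wrench: Bystander: loose steel spanner, 170 mm long, lying. Leave it alone.
- spool: Bystander: loose empty grey spool, 64 mm across, 42 mm high, standing. Leave it alone.
- jar: Bystander: loose clear jar with a steel cap, 52 mm across, 60 mm high. Leave it alone.
- breaker: Bystander: loose white circuit breaker, 72 x 36 mm, 78 mm high, standing. Leave it alone.
- terminals: Bystander: loose white terminal strip, 22 x 90 mm, 24 mm high. Leave it alone.
There are look-alikes about, which are no part of the job. Several things have the shape of the station; the one meant has the colours described above.

How it is judged:
On the way, in this order (a step that is already met when the one before it is completed fails the run):
1. the long fuse is fully home between the clips (horizontal distance between fuse_mid and seat below 0.006 m and z of fuse_mid in the frame of seat between -0.003 and 0.003 m and angle between the y axis of fuse_mid and the y axis of seat, either way round below 0.1 rad), for 0.2 s.
2. the catch is slid aside, the button wholly uncovered (value of joint catch above 0.042 m), for 0.1 s.
3. the button is pushed in (value of joint button above 0.0055 m), for 0.1 s.
At the end, for the whole second after the job is handed in: The long fuse is in the fuse base, its centre within 6 mm sideways and 3 mm in height of the seat, along the line of the clips within 0.1 rad; the catch is open by more than 42 mm of its 55 mm; the button is in by more than 5.5 mm of its 7 mm (all of step 1 and value of joint catch above 0.042 m and value of joint button above 0.0055 m); the robot touches nothing.
It fails at once if a bystander on the bench is moved more than 30 mm (distance of any of driver, wrench, spool, jar, breaker, terminals from where it was at the start of the episode above 0.03 m).
It fails at once if a short fuse is moved more than 15 mm (distance of any of short1_mid, short2_mid from where it was at the start of the episode above 0.015 m).
It also fails if it takes over 58 s, if anything falls off the work surface, if the arm or the gripper's body presses on something with over 40 N, if the wrist force passes 120 N, or if a joint passes its speed limit or range.

## Working session

There is one attempt and no reset: what is moved stays moved. The work goes in short steps, Python scripts to look and compute and a tool call to move; the robot and the scene stay as the last step left them, time stands still between calls to the robot, and variables do not carry over. Pictures are saved under pics/ and viewed, at most 10 in all, crops included, and the job is handed in when it is done.

Besides the shell and the picture viewer there is one more tool, called after "Call:" in YAML: its name, and indented under it one key for each argument. servo_tool: Moves the arm, as the interface text tells. Its arguments: {"type":"object","properties":{"deltas":{"type":"array"}},"required":["deltas"]}

```bash
mkdir -p pics; cat > h.py <<'E'
import numpy as np, cv2, pickle
from plant import manip, grab_frame
def snap(n,tag):
    s=manip.state(); f=grab_frame(n); f['state']=s
    pickle.dump(f,open(f'{tag}.pkl','wb')); cv2.imwrite(f'pics/{tag}.png',f['pixels'][...,::-1]); return f
def load(tag): return pickle.load(open(f'{tag}.pkl','rb'))
def cam2w(f):
    if 'rvec' in f:
        R=cv2.Rodrigues(np.array(f['rvec'],float))[0]; t=np.array(f['tvec'],float).ravel(); return R.T,-R.T@t
    from scipy.spatial.transform import Rotation as Ro
    T=np.array(f['T_tool_cam']); s=f['state']; q=s['tool_rot']; R=Ro.from_quat([q[1],q[2],q[3],q[0]]).as_matrix()
    return R@T[:3,:3], R@T[:3,3]+np.array(s['tool_pos'])
def cloud(f):
    z=f['z_map']; v,u=np.mgrid[:z.shape[0],:z.shape[1]]
    P=np.stack([(u-f['cx'])/f['fx']*z,(v-f['cy'])/f['fy']*z,z],-1); R,t=cam2w(f)
    W=P@R.T+t; W[z==0]=np.nan; return W
def pix(f,u,v,h=None):
    R,t=cam2w(f)
    if h is None: return cloud(f)[v,u]
    d=R@np.array([(u-f['cx'])/f['fx'],(v-f['cy'])/f['fy'],1]); return t+d*(h-t[2])/d[2]
E
python3 - <<'E'
from h import *
for n in('top','scene'): snap(n,n)
print(manip.state())
a=load('top');print(cam2w(a),a['fx'])
E
```

```text
{'time': 0.1, 'joint_pos': array([ 1.18098649e+00,  5.32910395e-02,  1.61411385e+00, -2.30599603e-06,
        1.47599789e+00, -1.19024847e-01]), 'joint_vel': array([-0.00120004, -0.00213839, -0.00298245,  0.00125252, -0.00211238,
        0.00199652]), 'joint_efforts': array([ 1.18274302e-04, -3.94905460e+01, -3.71362031e+01, -9.49013088e-05,
        3.99417986e-03,  1.60332888e-05]), 'tool_pos': array([0.16699635, 0.6017378 , 0.2442114 ]), 'tool_rot': array([-2.26676869e-04,  1.34979061e-01,  9.90848038e-01, -8.76217927e-04]), 'contact_force': array([-0.01320141,  0.53746584, -0.18066105]), 'ft_torque': array([-0.02681279, -0.00858742, -0.0410807 ]), 'grasp_force': 0.0, 'gripper_width': 0.9977650168784724}
(array([[-6.65163372e-05, -9.95788619e-01,  9.16789039e-02],
       [-9.99995673e-01,  3.35871730e-04,  2.92260471e-03],
       [-2.94108886e-03, -9.16783128e-02, -9.95784333e-01]]), array([0.37003996, 0.00253232, 1.38397851])) 506.14792498051077
```

View pics/top.png

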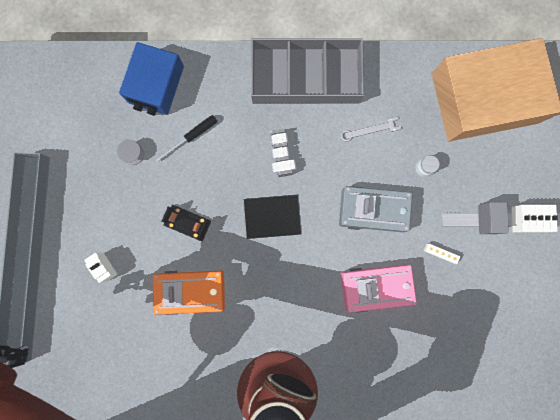

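View pics/scene.png

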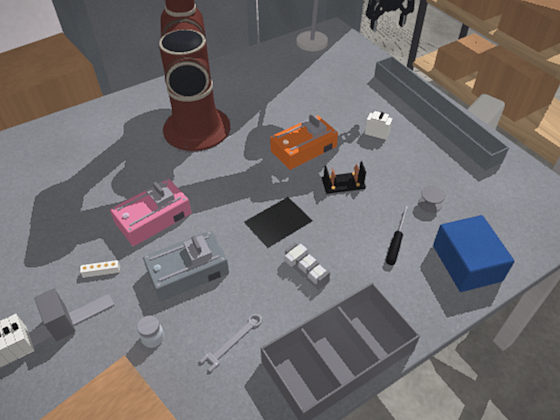

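The top view shows the rack at about (284,152) holding three white fuses, the mat at (272,216) and the base at (187,222). The stations are grey at (377,208), orange at (188,292) and pink at (379,288). The grey one fits the description. Candidates for the long fuse are the three white items at (279,138), (281,152) and (284,167). I'll check them in a close crop.

```bash
python3 - <<'E'
from h import *
f=load('top'); im=f['pixels'][...,::-1]
a=cv2.resize(im[120:185,250:320],None,fx=5.6,fy=5.6,interpolation=cv2.INTER_CUBIC) #rack
b=cv2.resize(im[195:250,155:220],(392,330),interpolation=cv2.INTER_CUBIC)
c=cv2.resize(im[175:240,330:425],(560,383),interpolation=cv2.INTER_CUBIC)
M=np.zeros((600,800,3),np.uint8)
a=cv2.resize(a,(400,371)); M[:371,:400]=a
b=cv2.resize(b,(400,338)); M[:338,400:]=b
c=cv2.resize(c,(335,229)); M[371:600,:335]=c
cv2.imwrite('pics/crop1.png',M)
W=cloud(f)
z=W[...,2]
def box(r0,r1,c0,c1,zl,zh):
    w=W[r0:r1,c0:c1].reshape(-1,3); w=w[(w[:,2]>zl)&(w[:,2]<zh)]
    r=cv2.minAreaRect((w[:,:2]*1000).astype(np.float32)); return len(w),r
print('rack',box(120,185,250,320,.028,.06)); 
print('base low',box(195,250,150,225,.006,.09))
print('base hi',box(195,250,150,225,.05,.08))
print('mat',box(185,245,235,310,.0015,.006), np.nanmedian(z[200:230,255:290]))
print('station',box(175,240,330,425,.05,.07)); print('catch',box(175,240,330,425,.077,.09)); print('ridge',box(175,240,330,425,.095,.12))
E
```

```text
rack (717, ((642.6951293945312, -13.170513153076172), (122.7621841430664, 61.37791442871094), 9.83319091796875))
base low (1025, ((460.9889221191406, 239.17794799804688), (123.62564849853516, 185.6981964111328), 1.2379852533340454))
base hi (151, ((453.2242431640625, 244.42840576171875), (111.97843933105469, 42.533348083496094), 67.44659423828125))
mat (1521, ((475.771240234375, 12.873832702636719), (162.04322814941406, 203.35862731933594), 0.012309196405112743)) 0.0022417935744494244
station (2244, ((487.4725341796875, -262.8784484863281), (181.16282653808594, 104.60366821289062), 84.62174987792969))
catch (352, ((490.5669250488281, -227.89666748046875), (50.49540710449219, 59.99930191040039), 84.22648620605469))
ridge (67, ((490.5140686035156, -227.97047424316406), (10.189802169799805, 38.96284866333008), 84.71144104003906))
```

View pics/crop1.png

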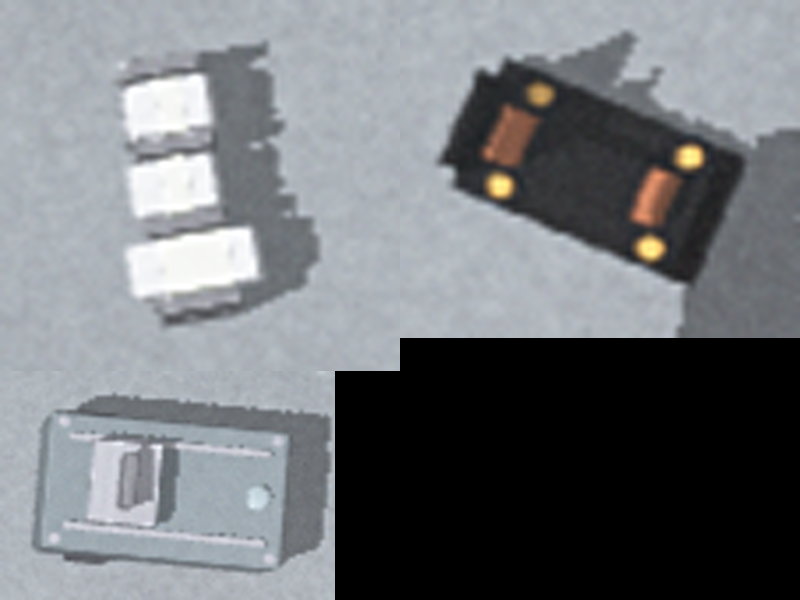

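The crop shows the long fuse in the lowest slot, at top pixel about (284,166) and clearly longer than the other two. The base clips are at crop (510,135) and (655,197). The grey station has its catch closed. I'll move above the fuse with the tool y axis along it.

Call:
servo_tool:
  deltas:
    - [[100,0.027,-0.039,0,1.6],[100,0.027,-0.039,0,1.6],[100,0.027,-0.039,0,1.6],[100,0.027,-0.039,0,1.6],[100,0.027,-0.039,0,1.6],[100,0.027,-0.039,0,1.6],[100,0.027,-0.039,0,1.6],[100,0.027,-0.039,0,1.6]]

```text
time: 0.9
tool_pos: [0.3836, 0.2884, 0.245]
tool_rot: [-0.0, 0.023, 1.0, -0.0]
contact_force: [0.7, -0.0, 0.8]
gripper_width: 1.002
grasp_force: 0.0
```

Call:
servo_tool:
  deltas:
    - [[100,0.027,-0.039,0,1.6],[100,0.027,-0.039,0,1.6],[100,0.027,-0.039,0,1.6],[100,0.027,-0.039,0,1.6],[100,0.027,-0.039,0,1.6],[100,0.027,-0.039,0,1.6],[100,0.0,-0.039,0,1.6],[100,0,0,0,1.6]]

```text
time: 1.7
tool_pos: [0.5454, 0.0133, 0.2445]
tool_rot: [-0.001, -0.086, 0.996, -0.001]
contact_force: [0.8, 1.0, -0.7]
gripper_width: 1.001
grasp_force: 0.0
```

```bash
python3 - <<'E'
from h import *
f=snap('wrist','w1'); s=f['state']; print(s['time'],s['tool_pos'],s['tool_rot'],s['joint_pos'],f['T_tool_cam'])
E
```

```text
1.7 [0.54536727 0.01330393 0.24445818] [-8.58571316e-04 -8.57254771e-02  9.96318285e-01 -5.29343181e-04] [-1.11372704e-01 -1.36054763e-01  1.79747289e+00 -1.38008311e-03
  1.48165105e+00 -1.85370689e+00] [[ 5.26039490e-04 -9.63070978e-01 -2.69247126e-01  6.79453102e-02]
 [ 9.99999769e-01  3.90715621e-04  5.56189755e-04  1.23840592e-04]
 [-4.30451153e-04 -2.69247357e-01  9.63070961e-01 -1.28543750e-01]
 [ 0.00000000e+00  0.00000000e+00  0.00000000e+00  1.00000000e+00]]
```

View pics/w1.png

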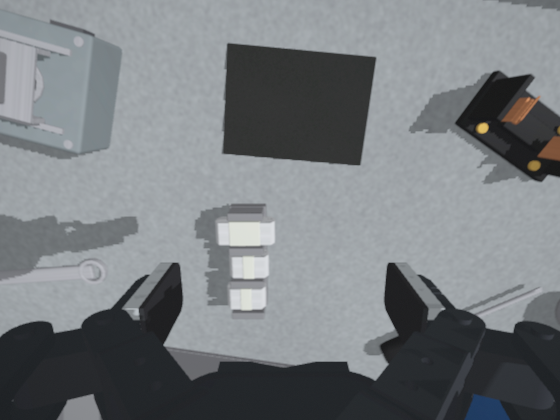

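The wrist view shows the long fuse at (246,231), with the two short ones at (249,267) and (247,298). The mat is at (300,105) and the base is partly visible at upper right.

```bash
python3 - <<'E'
from h import *
f=load('w1'); W=cloud(f)
def box(W,r0,r1,c0,c1,zl,zh,br=None):
    w=W[r0:r1,c0:c1]; m=(w[...,2]>zl)&(w[...,2]<zh)
    if br is not None: m&=br[r0:r1,c0:c1]
    w=w[m]; return len(w),cv2.minAreaRect((w[:,:2]*1000).astype(np.float32)),np.median(w[:,2])
sat=f['pixels'].min(2)>165
print('fuse',box(W,205,255,205,290,.035,.046,sat))
print('fuse all',box(W,205,250,205,290,.028,.05))
print('rack',box(W,200,325,205,290,.028,.05))
# axis by PCA of top
w=W[205:255,205:290]; b=sat[205:255,205:290]&(w[...,2]>.036)&(w[...,2]<.044); p=w[b][:,:2]; c=p.mean(0); v=np.linalg.svd(p-c,full_matrices=False)[2]; print(c,v[0],np.degrees(np.arctan2(v[0][1],v[0][0])))
m=f['pixels'].max(2)<45; print('mat',box(W,35,175,210,385,-.004,.010,m))
# base from top+wrist: pixel list
t=load('top'); Wt=cloud(t)
w=Wt[195:250,155:220].reshape(-1,3); w=w[(w[:,2]>.0545)&(w[:,2]<.075)]
print('walls',cv2.minAreaRect((w[:,:2]*1000).astype(np.float32)))
px=t['pixels'][195:250,155:220].astype(int).reshape(-1,3); Wq=Wt[195:250,155:220].reshape(-1,3)
cop=(px[:,0]>100)&(px[:,0]-px[:,2]>40)&(px[:,1]<130)&(Wq[:,2]>.03); print('copper');
P=Wq[cop]; lab=P[:,1]>np.median(P[:,1]); print(len(P),P[lab].mean(0),P[~lab].mean(0))
E
```

```text
fuse (1219, ((603.4193115234375, -16.503498077392578), (27.332788467407227, 57.780826568603516), 11.059407234191895), np.float64(0.03943019588328206))
fuse all (1980, ((601.2550048828125, -18.179607391357422), (44.020050048828125, 62.215606689453125), 9.176567077636719), np.float64(0.03940094917544831))
rack (4473, ((639.9540405273438, -10.725963592529297), (123.1725082397461, 61.57423782348633), 11.07115364074707), np.float64(0.039391293759586776))
[ 0.60229574 -0.01725495] [-0.16971332  0.98549347] 99.77115143880376
mat (0, ((0.0, 0.0), (0.0, 0.0), 0.0), np.float64(nan))
walls ((453.2242431640625, 244.42840576171875), (111.97843933105469, 42.533348083496094), 67.44659423828125)
copper
63 [0.46349172 0.27632227 0.05671081] [0.44800736 0.22917724 0.04893362]
  return _methods._mean(a, axis=axis, dtype=dtype,
  ret = ret.dtype.type(ret / rcount)
```

Call:
servo_tool:
  deltas:
    - [[100,0.012,-0.006,-0.02,0.4],[100,0.012,-0.006,-0.02,0],[100,0.012,-0.006,-0.02,0],[100,0.012,-0.006,-0.02,0],[100,0.01,-0.006,-0.02,0],[100,0,0,-0.02,0],[100,0,0,0,0],[100,0,0,0,0]]

```text
time: 2.55
tool_pos: [0.6027, -0.0116, 0.1251]
tool_rot: [-0.001, -0.092, 0.996, 0.0]
contact_force: [0.6, 1.2, 0.8]
gripper_width: 1.0
grasp_force: 0.0
```

```bash
cat >> h.py <<'E'
def box(W,r0,r1,c0,c1,zl,zh,br=None):
    w=W[r0:r1,c0:c1]; m=(w[...,2]>zl)&(w[...,2]<zh)
    if br is not None: m&=br[r0:r1,c0:c1]
    w=w[m]; return len(w),cv2.minAreaRect((w[:,:2]*1000).astype(np.float32)),np.median(w[:,2])
E
python3 - <<'E'
from h import *
f=snap('wrist','w2'); s=f['state']; print(s['tool_pos'],s['tool_rot'])
W=cloud(f); sat=f['pixels'].min(2)>150
v,u=np.where(sat&(W[...,2]>.035)&(W[...,2]<.046)&(np.hypot(W[...,0]-.603,W[...,1]+.017)<.036)&(abs((W[...,0]-.603)+.17*(W[...,1]+.017))<.016))
p=W[v,u]; print(len(p),np.median(p[:,2]),cv2.minAreaRect((p[:,:2]*1000).astype(np.float32)),u.min(),u.max(),v.min(),v.max())
t=load('top'); print('matc',[pix(t,u,v,.003).round(4) for u,v in((244.5,198),(297.5,195),(301,233.5),(248.5,238.5))])
E
```

```text
[ 0.6026594  -0.01164697  0.12506091] [-5.64957485e-04 -9.19198066e-02  9.95766217e-01  2.67027762e-04]
3130 0.03944332666405011 ((603.64697265625, -17.422853469848633), (28.55816078186035, 57.43679428100586), 9.197097778320312) 231 317 199 239
matc [array([0.5207, 0.0883, 0.003 ]), array([ 0.529 , -0.0572,  0.003 ]), array([ 0.4233, -0.0663,  0.003 ]), array([0.4097, 0.0768, 0.003 ])]
```

View pics/w2.png

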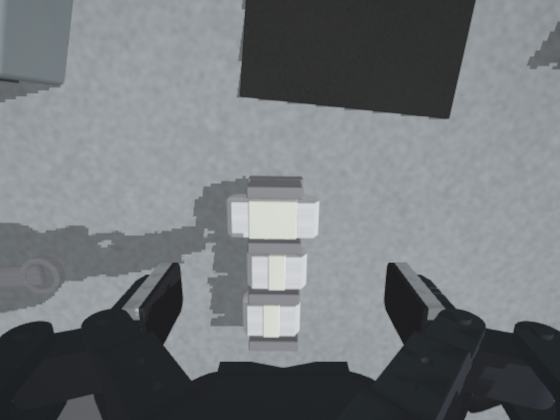

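The wrist view at 125 mm height shows the long fuse at (273,217), parallel to the image rows and about 6 mm off-centre in y. Now I'll correct that, descend and grip.

Call:
servo_tool:
  deltas:
    - [[100,0.001,-0.006,0,0],[100,0,0,-0.02,0],[100,0,0,-0.02,0],[100,0,0,-0.02,0],[100,0,0,-0.02,0],[100,0,0,-0.016,0],[100,0,0,0,0],[60,0,0,0,0]]

```text
time: 3.4
tool_pos: [0.6046, -0.0189, 0.03]
tool_rot: [0.0, -0.091, 0.996, -0.0]
contact_force: [1.0, 0.2, -0.1]
gripper_width: 0.858
grasp_force: 0.0
```

Call:
servo_tool:
  deltas:
    - [[50,0,0,0,0],[50,0,0,0,0],[50,0,0,0,0],[50,0,0,0,0],[50,0,0,0,0],[50,0,0,0,0],[50,0,0,0,0],[50,0,0,0,0]]

```text
time: 4.2
tool_pos: [0.6058, -0.0191, 0.0314]
tool_rot: [0.002, -0.091, 0.996, -0.0]
contact_force: [0.2, -0.7, 6.1]
gripper_width: 0.705
grasp_force: 66.4
```

Call:
servo_tool:
  deltas:
    - [[50,0,0,0.005,0],[50,0,0,0.01,0],[50,0,0,0.015,0],[50,0,0,0.02,0],[50,0,0,0.02,0],[50,0,0,0.02,0],[50,0,0,0,0],[50,0,0,0,0]]

```text
time: 5.0
tool_pos: [0.6043, -0.0188, 0.12]
tool_rot: [0.0, -0.091, 0.996, -0.0]
contact_force: [-0.8, 0.4, -1.2]
gripper_width: 0.705
grasp_force: 65.7
```

```bash
python3 - <<'E'
from h import *
f=snap('wrist','w3'); s=f['state']; print(s['tool_pos'],s['tool_rot'],s['gripper_width'],s['grasp_force'])
W=cloud(f); sat=f['pixels'].min(2)>150
r=W[180:330,180:380]; b=sat[180:330,180:380]&(r[...,2]>.10)&(r[...,2]<.15)
p=r[b]; print(len(p)); 
if len(p): print(np.percentile(p[:,2],[5,50,95]),cv2.minAreaRect((p[:,:2]*1000).astype(np.float32)))
E
```

```text
[ 0.60431225 -0.01881323  0.12001544] [ 4.96584915e-04 -9.13913557e-02  9.95814916e-01 -1.62456516e-04] 0.7051686907757736 65.69469898939133
10194
[0.11045089 0.12786124 0.12926222] ((601.6112060546875, -17.764930725097656), (26.8734130859375, 71.05632781982422), 10.476317405700684)
```

View pics/w3.png

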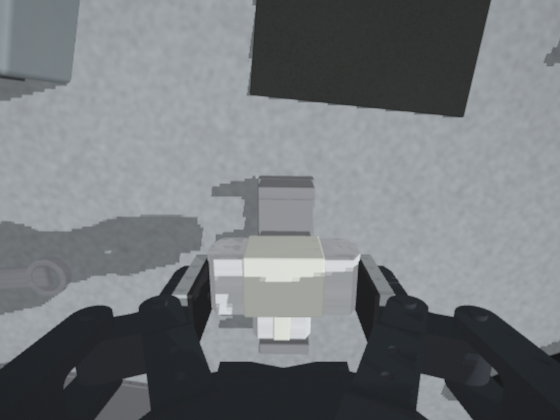

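The fuse is held level between the pads, spanning about (210–355, 275). Next I'll carry it to the middle of the mat, turning it to the base's direction of about 68°.

Call:
servo_tool:
  deltas:
    - [[50,-0.027,0.006,-0.01,-6.5],[50,-0.027,0.006,-0.01,-6.5],[50,-0.027,0.006,-0.01,-6.5],[50,-0.027,0.006,-0.01,-6.5],[50,-0.026,0.005,-0.01,-6.5],[50,0,0,0,0],[50,0,0,-0.01,0],[50,0,0,-0.015,0]]

```text
time: 5.85
tool_pos: [0.4721, 0.0099, 0.0449]
tool_rot: [0.002, 0.19, 0.982, 0.0]
contact_force: [0.0, 1.1, -2.1]
gripper_width: 0.705
grasp_force: 65.7
```

Call:
servo_tool:
  deltas:
    - [[50,0,0,-0.01,0],[50,0,0,-0.007,0],[50,0,0,-0.003,0],[50,0,0,-0.002,0],[50,0,0,-0.001,0],[50,0,0,-0.001,0],[50,0,0,0,0],[50,0,0,0,0]]

```text
time: 6.65
tool_pos: [0.4704, 0.0102, 0.0206]
tool_rot: [0.0, 0.191, 0.982, 0.0]
contact_force: [0.2, 0.3, -1.9]
gripper_width: 0.701
grasp_force: 65.7
```

Call:
servo_tool:
  deltas:
    - [[50,0,0,-0.001,0],[50,0,0,0,0],[80,0,0,0,0],[100,0,0,0,0],[100,0,0,0,0],[100,0,0,0.005,0],[100,0,0,0.02,0],[100,0,0,0.03,0]]

```text
time: 7.45
tool_pos: [0.4684, 0.0104, 0.0732]
tool_rot: [-0.002, 0.191, 0.982, -0.0]
contact_force: [0.0, 0.5, 0.7]
gripper_width: 1.001
grasp_force: 0.0
```

Call:
servo_tool:
  deltas:
    - [[100,0,0,0.03,-8.5],[100,0,0,0.02,-8.5],[100,0,0,0,-8.5],[100,0,0,0,-8.5],[100,0,0,0,-8.5],[100,0,0,0,-8.5],[100,0,0,0,-8.5],[100,0,0,0,-8.5]]

```text
time: 8.25
tool_pos: [0.4702, 0.0102, 0.1246]
tool_rot: [0.0, 0.709, 0.705, 0.0]
contact_force: [0.3, 0.1, -0.4]
gripper_width: 1.003
grasp_force: 0.0
```

Call:
servo_tool:
  deltas:
    - [[100,0,0,0,-8.5],[100,0,0,0,-8.5],[100,0,0,0,-5],[100,0,0,0,0],[100,0,0,0,0],[100,0,0,0,0],[100,0,0,0,0],[100,0,0,0,0]]

```text
time: 9.05
tool_pos: [0.4702, 0.0102, 0.1243]
tool_rot: [-0.0, 0.829, 0.559, -0.0]
contact_force: [-0.5, -0.8, 0.3]
gripper_width: 1.0
grasp_force: 0.0
```

```bash
python3 - <<'E'
from h import *
f=snap('wrist','w4'); s=f['state']; print(s['time'],s['tool_pos'],s['tool_rot'],s['joint_pos'])
W=cloud(f); sat=f['pixels'].min(2)>140
b=sat&(W[...,2]>.024)&(W[...,2]<.036)&(np.hypot(W[...,0]-.47,W[...,1]-.01)<.05)
p=W[b]; v,u=np.where(b); print(len(p),np.median(p[:,2]),cv2.minAreaRect((p[:,:2]*1000).astype(np.float32)),u.min(),u.max(),v.min(),v.max())
E
```

```text
9.05 [0.4701679  0.01021124 0.12431933] [-1.16618910e-05  8.28980396e-01  5.59277661e-01 -1.50637233e-06] [-1.36734750e-01 -2.21289368e-01  2.07863619e+00  1.60198833e-05
  1.28426363e+00  2.47028678e-01]
2871 0.028366535132127585 ((469.1925354003906, 11.822690963745117), (59.30623245239258, 25.238985061645508), 68.6589584350586) 262 299 172 253
```

View pics/w4.png

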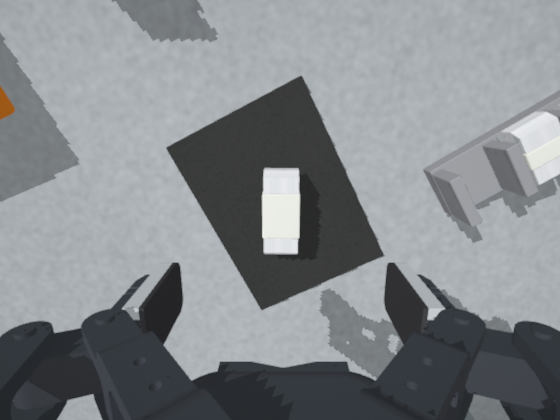

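The wrist view shows the fuse flat on the mat at about (281,211), parallel to the image columns and so square to the jaws. Now I'll grip it by its sides.

Call:
servo_tool:
  deltas:
    - [[100,-0.0005,0.001,-0.02,0],[100,0,0,-0.025,0],[100,0,0,-0.025,0],[100,0,0,-0.02,0],[100,0,0,-0.014,0],[60,0,0,0,0],[20,0,0,0,0],[10,0,0,0,0]]

```text
time: 9.9
tool_pos: [0.4708, 0.0111, 0.0216]
tool_rot: [0.001, 0.829, 0.559, 0.001]
contact_force: [0.5, 0.4, 0.2]
gripper_width: 0.517
grasp_force: 0.0
```

Call:
servo_tool:
  deltas:
    - [[10,0,0,0,0],[10,0,0,0,0],[10,0,0,0,0],[10,0,0,0,0],[10,0,0,0.005,0],[10,0,0,0.02,0],[10,0,0,0.03,0],[10,0,0,0.03,0]]

```text
time: 10.7
tool_pos: [0.4685, 0.0114, 0.1053]
tool_rot: [-0.001, 0.829, 0.559, -0.001]
contact_force: [0.4, -0.8, -1.2]
gripper_width: 0.295
grasp_force: 59.0
```

Call:
servo_tool:
  deltas:
    - [[10,-0.012,0.03,0.015,0],[10,-0.012,0.03,0.015,0],[10,-0.012,0.03,0.015,0],[10,-0.013,0.03,0.01,0],[10,0,0.03,0,0],[10,0,0,0,0],[10,0,0,0,0],[10,0,0,0,0]]

```text
time: 11.5
tool_pos: [0.4203, 0.1605, 0.1597]
tool_rot: [-0.0, 0.829, 0.559, -0.001]
contact_force: [-0.3, -0.7, -0.5]
gripper_width: 0.291
grasp_force: 59.1
```

```bash
python3 - <<'E'
from h import *
f=snap('wrist','w5'); s=f['state']; print(s['time'],s['tool_pos'],s['tool_rot'])
W=cloud(f); z=W[...,2]; px=f['pixels'].astype(int)
near=np.hypot(W[...,0]-.453,W[...,1]-.244)<.085
b=near&(z>.056)&(z<.075); p=W[b]; print('walls',len(p),cv2.minAreaRect((p[:,:2]*1000).astype(np.float32)))
b=near&(z>.008)&(z<.018); p=W[b]; print('plate',len(p),cv2.minAreaRect((p[:,:2]*1000).astype(np.float32)))
cop=near&(px[...,0]>70)&(px[...,0]-px[...,2]>35)&(px[...,1]<.72*px[...,0])&(z>.03); v,u=np.where(cop); print('cop',len(v),W[cop].mean(0))
ax=np.array([.375,.927]); d=(W[cop][:,:2]-[.453,.244])@ax
for m in(d>0,d<0): print(m.sum(),W[cop][m].mean(0),d[m].min(),d[m].max(),W[cop][m][:,2].max())
h=np.hypot(W[...,0]-s['tool_pos'][0],W[...,1]-s['tool_pos'][1])<.04; b=h&(z>.14)&(z<.19)&(px.min(2)>140); print('fuse',np.median(z[b]),cv2.minAreaRect((W[b][:,:2]*1000).astype(np.float32)))
E
```

```text
11.5 [0.42033771 0.16051723 0.15973014] [-9.26914908e-05  8.29282635e-01  5.58828998e-01 -6.73163241e-04]
walls 1425 ((448.92742919921875, 237.17520141601562), (92.26518249511719, 43.391197204589844), 65.27716827392578)
plate 7793 ((450.9462585449219, 245.67977905273438), (114.59477996826172, 62.18296813964844), 67.36128234863281)
cop 1212 [0.455426   0.25678824 0.05694847]
827 [0.46331297 0.27595358 0.05649959] 0.029203359897254914 0.03850874326800263 0.06466422473466005
385 [0.43848439 0.2156201  0.05791268] -0.0352565455450788 -0.027302788240888363 0.06470783538442085
fuse 0.16625965393808476 ((418.9040222167969, 162.75978088378906), (59.13979721069336, 42.96026611328125), 68.67625427246094)
```

View pics/w5.png

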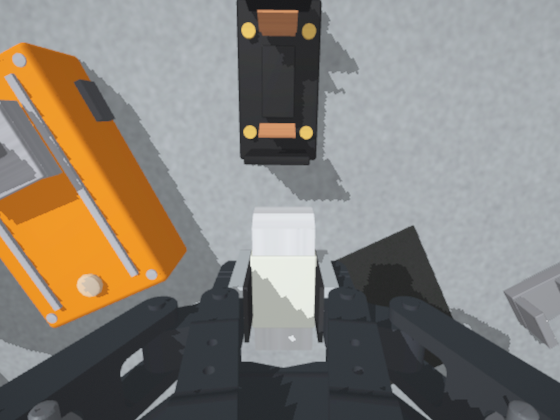

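The wrist view shows the fuse held by its sides at (283,275). The base is straight ahead at (279,80), its clips at (277,22) and (277,130). I'll compute the lateral offset between fuse and base from pixels.

```bash
python3 - <<'E'
from h import *
f=load('w5'); s=f['state']; print(f['cx'],f['fx'])
T=np.array(f['T_tool_cam']); z=f['z_map']
def tool(u,v,d): return (T[:3,:3]@np.array([(u-f['cx'])/f['fx']*d,(v-f['cy'])/f['fy']*d,d])+T[:3,3])*1000
px=f['pixels'].astype(int); W=cloud(f)
def edges(row,cond):
    c=np.where(cond[row])[0]; c=c[(c>225)&(c<335)]
    if len(c)==0: return
    u=(c[0]+c[-1])/2; d=np.median(z[row,c]); print(row,c[0],c[-1],tool(u,row,d).round(2))
for r in(225,240): edges(r,(px.min(2)>150)&(W[...,2]>.13))
for r in(240,285,300): edges(r,(px.min(2)>120)&(W[...,2]>.15))
print('base plate')
for r in(60,80,100,115): edges(r,(W[...,2]>.006)&(W[...,2]<.05)&(px.max(2)<120))
print('copper')
cop=(px[...,0]>70)&(px[...,0]-px[...,2]>35)&(px[...,1]<.72*px[...,0])&(W[...,2]>.05)
for r in(14,20,26,126,132): edges(r,cop)
E
```

```text
283.047276934836 340.61384563380125
225 253 314 [27.36  0.21 -4.83]
240 253 314 [21.71  0.21 -6.02]
240 253 314 [21.71  0.21 -6.02]
285 228 334 [ 3.29 -0.76 -7.23]
300 252 314 [-3.45  0.03 -7.04]
base plate
60 238 319 [107.28  -3.34 147.01]
80 239 318 [ 93.21  -3.38 146.87]
100 239 318 [ 78.74  -3.43 147.13]
115 239 317 [ 67.59  -3.85 147.12]
copper
14 258 297 [125.67  -3.27  98.03]
20 259 297 [123.49  -3.04 102.31]
26 259 296 [121.3   -3.43 107.25]
126 260 295 [ 60.55  -3.65 106.6 ]
132 259 295 [56.96 -3.88 99.53]
```

Call:
servo_tool:
  deltas:
    - [[10,0.01,0.025,0,-0.6],[10,0.01,0.025,0,0],[10,0.008,0.025,0,0],[10,0.003,0.01,-0.015,0],[10,0,0,-0.02,0],[10,0,0,-0.02,0],[10,0,0,0,0],[10,0,0,0,0]]

```text
time: 12.35
tool_pos: [0.4517, 0.2454, 0.1051]
tool_rot: [-0.0, 0.832, 0.554, -0.001]
contact_force: [0.7, 0.8, -0.2]
gripper_width: 0.29
grasp_force: 59.1
```

```bash
cat >> h.py <<'E'
def rows(tag):
    f=load(tag); s=f['state']; print(s['time'],s['tool_pos'],s['tool_rot'])
    T=np.array(f['T_tool_cam']); z=f['z_map']; px=f['pixels'].astype(int); W=cloud(f)
    def tool(u,v,d): return (T[:3,:3]@np.array([(u-f['cx'])/f['fx']*d,(v-f['cy'])/f['fy']*d,d])+T[:3,3])*1000
    cop=(px[...,0]>60)&(px[...,0]-px[...,2]>30)&(px[...,1]<.72*px[...,0])&(W[...,2]>.03)&(W[...,2]<.075)
    for nm,c in(('fuse',(px.min(2)>140)&(W[...,2]>s['tool_pos'][2]-.012)&(W[...,2]<s['tool_pos'][2]+.02)),('cop',cop)):
        for r in range(0,330,8):
            k=np.where(c[r])[0]; k=k[(k>200)&(k<360)]
            if len(k)>12: print(nm,r,k[0],k[-1],tool((k[0]+k[-1])/2,r,np.median(z[r,k])).round(1))
E
python3 -c "
from h import *
snap('wrist','w6'); rows('w6')"
```

```text
12.35 [0.45170731 0.24539608 0.10507606] [-1.06255903e-04  8.32392173e-01  5.54186700e-01 -6.01020754e-04]
fuse 208 255 311 [30.6  0.   7.9]
fuse 216 253 313 [29.7  0.  -0.6]
fuse 224 253 314 [27.6  0.2 -4.2]
fuse 232 252 314 [24.9  0.  -5.9]
fuse 240 253 314 [21.7  0.2 -6.1]
fuse 248 253 314 [18.4  0.2 -6. ]
fuse 256 238 316 [15.3 -2.3 -6.4]
fuse 264 236 330 [12.   0.  -6.7]
fuse 272 233 333 [ 9.   0.  -7.5]
fuse 280 231 335 [ 5.4  0.  -7.2]
fuse 288 253 314 [ 1.9  0.2 -7. ]
fuse 296 253 314 [-1.7  0.2 -7.1]
fuse 304 253 314 [-5.3  0.2 -7. ]
fuse 312 253 313 [-8.9  0.  -7. ]
fuse 320 253 313 [-12.5   0.   -7.1]
fuse 328 255 311 [-17.   0.  -6.]
cop 176 260 303 [35.3 -0.8 57.2]
cop 184 259 304 [32.5 -0.8 48.8]
```

View pics/w6.png

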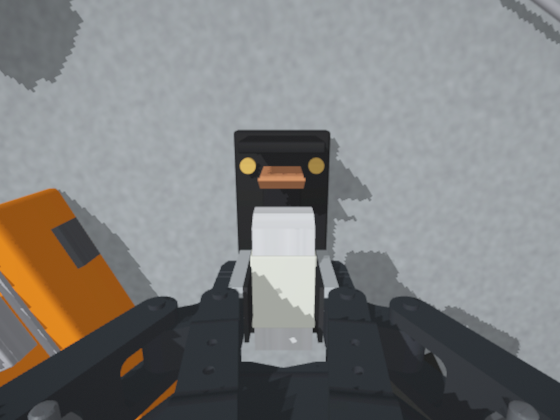

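The wrist view shows the fuse over the base, with the far clip just ahead of it at (282,178). I'll read the clip rows more finely.

```bash
python3 - <<'E'
from h import *
f=load('w6'); T=np.array(f['T_tool_cam']); z=f['z_map']; px=f['pixels']
for r in list(range(162,206,2)):
    d=z[r,275:290]; d=np.median(d); p=T[:3,:3]@np.array([0,(r-f['cy'])/f['fy']*d,d])+T[:3,3]; print(r,(p*1000).round(1),'z',round((.1051-p[2])*1000,1),px[r,282])
E
```

```text
162 [38.2  0.1 93.4] z 11.7 [33 34 34]
164 [36.9  0.1 93.2] z 11.9 [32 33 34]
166 [35.9  0.1 91.4] z 13.7 [107  73  53]
168 [35.8  0.1 83.1] z 22.0 [132  89  62]
170 [35.8  0.1 75.4] z 29.7 [132  88  63]
172 [35.8  0.1 67.7] z 37.4 [132  88  63]
174 [35.7  0.1 61.6] z 43.5 [165 112  80]
176 [35.4  0.1 57.1] z 48.0 [191 134  95]
178 [36.9  0.  42.3] z 62.8 [206 147 105]
180 [36.   0.  41.8] z 63.3 [192 135  96]
182 [34.4  0.1 45. ] z 60.1 [129  86  60]
184 [32.5  0.1 48.8] z 56.3 [130  87  61]
186 [30.7  0.1 52.5] z 52.6 [131  88  62]
188 [23.5  0.1 81.4] z 23.7 [100  68  50]
190 [22.2  0.1 81.3] z 23.8 [33 34 35]
192 [20.9  0.1 81.2] z 23.9 [37 37 39]
194 [19.6  0.1 81.5] z 23.6 [42 43 46]
196 [18.4  0.1 81. ] z 24.1 [42 43 47]
198 [17.   0.1 81.2] z 23.9 [44 44 48]
200 [15.6  0.1 81.5] z 23.6 [44 44 47]
202 [14.5  0.1 81. ] z 24.1 [43 43 47]
204 [13.1  0.1 81.3] z 23.8 [43 44 47]
```

Call:
servo_tool:
  deltas:
    - [[10,0,0.0014,0,0],[10,0,0,-0.015,0],[10,0,0,-0.015,0],[10,0,0,-0.006,0],[10,0,0,-0.003,0],[10,0,0,-0.003,0],[10,0,0,-0.003,0],[10,0,0,0,0]]

```text
time: 13.2
tool_pos: [0.4522, 0.2475, 0.0609]
tool_rot: [0.0, 0.832, 0.555, 0.0]
contact_force: [-1.3, -3.2, 2.7]
gripper_width: 0.291
grasp_force: 59.7
```

Call:
servo_tool:
  deltas:
    - [[10,0,0,-0.003,0],[10,0,0,-0.003,0],[10,0,0,-0.003,0],[10,0,0,-0.003,0],[10,0,0,-0.002,0],[10,0,0,-0.002,0],[10,0,0,0,0],[10,0,0,0,0]]

```text
time: 14.0
tool_pos: [0.4508, 0.2474, 0.0433]
tool_rot: [-0.0, 0.832, 0.555, -0.001]
contact_force: [-0.9, -1.5, -2.8]
gripper_width: 0.288
grasp_force: 59.0
```

Call:
servo_tool:
  deltas:
    - [[10,0,0,-0.001,0],[10,0,0,-0.001,0],[10,0,0,-0.001,0],[10,0,0,0,0],[10,0,0,0,0],[10,0,0,0,0],[10,0,0,0,0],[10,0,0,0,0]]

```text
time: 14.8
tool_pos: [0.4516, 0.2477, 0.0428]
tool_rot: [-0.0, 0.832, 0.555, -0.001]
contact_force: [-6.5, -2.6, 8.1]
gripper_width: 0.289
grasp_force: 60.4
```

Call:
servo_tool:
  deltas:
    - [[10,0,0,-0.001,0],[10,0,0,-0.002,0],[10,0,0,0,0],[10,0,0,0,0],[10,0,0,0,0],[10,0,0,0,0],[10,0,0,0,0],[10,0,0,0,0]]

```text
time: 15.6
tool_pos: [0.4518, 0.2478, 0.0427]
tool_rot: [-0.0, 0.832, 0.555, -0.002]
contact_force: [-16.5, -7.8, 28.4]
gripper_width: 0.293
grasp_force: 63.0
```

```bash
python3 - <<'E'
from h import *
f=snap('wrist','w7'); rows('w7'); print(f['state']['contact_force'])
T=np.array(f['T_tool_cam']); z=f['z_map']; W=cloud(f)
for r in range(165,300,6):
    c=W[r,276:291]; print(r,np.median(c,0).round(4),f['pixels'][r,282])
E
```

```text
15.6 [0.45180078 0.24775645 0.0427417 ] [-2.00950463e-04  8.31879285e-01  5.54954304e-01 -1.59231756e-03]
fuse 232 252 314 [24.9  0.  -6. ]
fuse 240 252 314 [21.8  0.  -6.3]
fuse 248 253 314 [18.5  0.2 -6.2]
fuse 256 239 327 [15.3  0.  -6.4]
fuse 264 236 330 [12.1  0.  -6.8]
fuse 272 233 333 [ 8.9  0.  -7.3]
fuse 280 231 335 [ 5.6  0.  -7.4]
fuse 288 253 314 [ 1.9  0.2 -7.1]
fuse 296 253 314 [-1.7  0.2 -7. ]
fuse 304 253 314 [-5.3  0.2 -6.9]
fuse 312 253 313 [-8.9  0.  -7. ]
fuse 320 253 313 [-12.6   0.   -7. ]
fuse 328 255 311 [-16.9   0.   -6.1]
cop 200 254 311 [34.4 -0.2  6.6]
cop 208 251 314 [34.2 -0.2 -5.2]
cop 216 247 318 [ 35.6  -0.2 -20.3]
cop 224 250 315 [ 29.7  -0.2 -10.9]
[-16.46377879  -7.7996196   28.40301989]
165 [0.472  0.2962 0.0619] [45 45 49]
171 [0.4713 0.2945 0.0616] [48 49 50]
177 [0.4704 0.2926 0.0621] [44 45 47]
183 [0.4657 0.2815 0.0118] [34 35 35]
189 [0.4649 0.2794 0.0152] [136  92  65]
195 [0.465  0.2795 0.0272] [136  91  65]
201 [0.465  0.2794 0.0377] [135  91  64]
207 [0.465  0.2795 0.0471] [174 120  85]
213 [0.4642 0.2776 0.048 ] [195 138  98]
219 [0.465  0.2797 0.0633] [215 156 112]
225 [0.4629 0.2741 0.051 ] [135  91  64]
231 [0.4616 0.271  0.0487] [196 199 202]
237 [0.4606 0.2689 0.0485] [216 219 222]
243 [0.4598 0.2669 0.0484] [216 219 221]
249 [nan nan nan] [216 218 222]
255 [0.4579 0.262  0.0485] [210 213 214]
261 [0.457  0.26   0.0501] [224 227 220]
267 [0.4559 0.2577 0.0493] [224 228 220]
273 [0.455  0.2554 0.0495] [223 227 220]
279 [0.4541 0.2531 0.0497] [223 227 220]
285 [0.4531 0.251  0.0501] [223 226 220]
291 [0.4519 0.248  0.0495] [223 226 220]
297 [0.4512 0.2457 0.0498] [211 214 208]
```

The fuse is seated: the body top is at 49.8 mm (50 expected) and the height doesn't change under 28 N. I'll relax the press, release and rise.

Call:
servo_tool:
  deltas:
    - [[10,0,0,0.003,0],[10,0,0,0.002,0],[30,0,0,0,0],[60,0,0,0,0],[80,0,0,0,0],[80,0,0,0,0],[80,0,0,0.01,0],[80,0,0,0.03,0]]

```text
time: 16.45
tool_pos: [0.4494, 0.2468, 0.0812]
tool_rot: [-0.001, 0.832, 0.555, -0.003]
contact_force: [0.8, -0.3, -1.0]
gripper_width: 0.797
grasp_force: 0.0
```

Call:
servo_tool:
  deltas:
    - [[80,0,0,0.04,0],[80,0,0,0.04,0],[50,-0.01,-0.03,0.02,0],[20,-0.01,-0.03,0,0],[0,-0.01,-0.03,0,0],[0,0,0,0,0],[0,0,0,0,0],[0,0,0,0,0]]

```text
time: 17.25
tool_pos: [0.422, 0.1582, 0.1838]
tool_rot: [-0.0, 0.832, 0.555, 0.0]
contact_force: [-0.6, -1.1, -0.7]
gripper_width: -0.001
grasp_force: 0.0
```

```bash
python3 - <<'E'
from h import *
f=snap('wrist','w8'); s=f['state']; print(s['time'],s['tool_pos'],s['tool_rot'],s['gripper_width'])
W=cloud(f); b=(f['pixels'].min(2)>150)&(np.hypot(W[...,0]-.452,W[...,1]-.247)<.04)&(W[...,2]>.042)&(W[...,2]<.058)
p=W[b]; v,u=np.where(b); print(len(p),np.percentile(p[:,2],[5,50,95]),cv2.minAreaRect((p[:,:2]*1000).astype(np.float32)),u.mean(),v.mean())
E
```

```text
17.25 [0.42203753 0.15818256 0.18381395] [-2.36021670e-05  8.31919360e-01  5.54896327e-01  4.93223291e-04] -0.0006165945627894025
2794 [0.04789584 0.04946049 0.05083325] ((451.3139343261719, 246.35400390625), (55.78758239746094, 25.51205062866211), 67.78076171875) 273.70114531138154 78.71617752326414
```

View pics/w8.png

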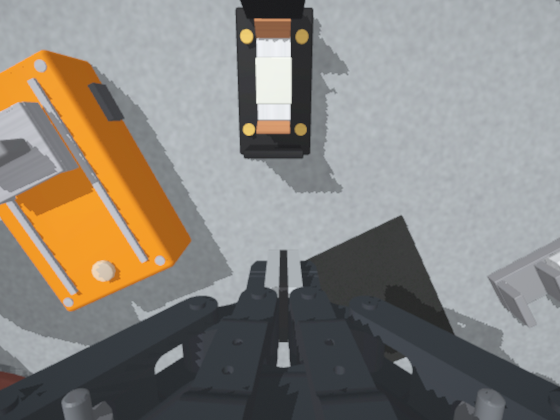

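The fuse is seated level between the clips at (273,80), with both copper noses over its ends. Next I'll bring the shut fingers behind the catch ridge, on the +y side.

Call:
servo_tool:
  deltas:
    - [[0,0.009,-0.044,0,2.15],[0,0.009,-0.044,0,2.15],[0,0.009,-0.044,0,2.15],[0,0.009,-0.044,0,2.15],[0,0.009,-0.044,0,2.15],[0,0.009,-0.044,0,2.15],[0,0.009,-0.044,0,2.15],[0,0.008,-0.044,0,2.15]]

```text
time: 18.1
tool_pos: [0.4936, -0.1958, 0.1832]
tool_rot: [-0.0, 0.739, 0.674, 0.0]
contact_force: [0.3, 0.6, 0.6]
gripper_width: 0.0
grasp_force: 0.0
```

Call:
servo_tool:
  deltas:
    - [[0,0,0,0,0],[0,0,0,-0.02,0],[0,0,0,-0.02,0],[0,0,0,-0.02,0],[0,0,0,-0.02,0],[0,0,0,0,0],[0,0,0,0,0],[0,0,0,0,0]]

```text
time: 18.9
tool_pos: [0.4937, -0.1944, 0.1047]
tool_rot: [0.001, 0.739, 0.673, 0.0]
contact_force: [-0.7, 0.8, -1.1]
gripper_width: 0.005
grasp_force: 0.0
```

```bash
python3 - <<'E'
from h import *
s=manip.state(); print(s['time'],s['tool_pos'],s['tool_rot'],s['contact_force'])
f=load('w1'); W=cloud(f); 
def b(m): p=W[m]; return len(p),cv2.minAreaRect((p[:,:2]*1000).astype(np.float32))
n=np.hypot(W[...,0]-.49,W[...,1]+.228)<.06
print('w1 ridge',b(n&(W[...,2]>.095)&(W[...,2]<.112)),'plate',b(n&(W[...,2]>.074)&(W[...,2]<.09)))
E
```

```text
18.9 [ 0.49374418 -0.19441473  0.10468459] [9.76722962e-04 7.39482490e-01 6.73174983e-01 3.68641452e-04] [-0.74820148  0.81216578 -1.10907772]
w1 ridge (0, ((0.0, 0.0), (0.0, 0.0), 0.0)) plate (2747, ((489.5181884765625, -214.55410766601562), (29.59245491027832, 59.87428665161133), 84.68608093261719))
```

Call:
servo_tool:
  deltas:
    - [[0,-0.0007,-0.0075,0,0],[0,-0.0007,-0.0075,0,0],[0,-0.0007,-0.0075,0,0],[0,-0.0007,-0.0075,0,0],[0,-0.0007,-0.0075,0,0],[0,-0.0007,-0.0075,0,0],[0,-0.0007,-0.0075,0,0],[0,-0.0007,-0.0075,0,0]]

```text
time: 19.7
tool_pos: [0.487, -0.255, 0.1032]
tool_rot: [-0.0, 0.74, 0.673, 0.0]
contact_force: [1.7, 3.2, 2.5]
gripper_width: -0.002
grasp_force: 1.4
```

Call:
servo_tool:
  deltas:
    - [[0,-0.0004,-0.004,0,0],[0,-0.0004,-0.003,0,0],[0,-0.0002,-0.002,0,0],[0,-0.0002,-0.002,0,0],[0,0,0,0,0],[0,0,0,0,0],[0,0,0,0,0],[0,0,0,0,0]]

```text
time: 20.5
tool_pos: [0.4856, -0.2655, 0.1031]
tool_rot: [-0.0, 0.74, 0.673, -0.0]
contact_force: [0.4, -0.5, 0.3]
gripper_width: 0.001
grasp_force: 0.0
```

Call:
servo_tool:
  deltas:
    - [[0,-0.0001,-0.001,0,0],[0,-0.0001,-0.001,0,0],[0,0,-0.001,0,0],[0,0,0,0,0],[0,0,0.005,0,0],[0,0.001,0.015,0,0],[0,0.002,0.018,0.005,0],[0,0,0,0.01,0]]

```text
time: 21.3
tool_pos: [0.4881, -0.2276, 0.1175]
tool_rot: [-0.001, 0.739, 0.674, -0.0]
contact_force: [0.4, 0.3, 0.5]
gripper_width: -0.001
grasp_force: 0.0
```

```bash
python3 - <<'E'
from h import *
s=manip.state(); print(s['time'],s['tool_pos'],s['contact_force'])
f=snap('top','t2'); W=cloud(f); n=np.hypot(W[...,0]-.487,W[...,1]+.283)<.05
for a,b in((.098,.108),(.077,.088)):
    p=W[n&(W[...,2]>a)&(W[...,2]<b)]; print(len(p),cv2.minAreaRect((p[:,:2]*1000).astype(np.float32)) if len(p) else '')
E
```

```text
21.3 [ 0.4880733  -0.22764807  0.11754893] [0.37866805 0.31469134 0.47572078]
6 ((467.4476013183594, -281.2492370605469), (2.696124792098999, 7.965002536773682), 6.528784275054932)
64 ((461.64093017578125, -283.2057189941406), (44.58666229248047, 13.080283164978027), 89.12663269042969)
```

The catch is open at about 55 mm (ridge at y ≈ -0.283). Now I'll press the button, which is right below the fingers.

Call:
servo_tool:
  deltas:
    - [[0,0.002,0.001,-0.01,0],[0,0,0,-0.01,0],[0,0,0,-0.006,0],[0,0,0,-0.003,0],[0,0,0,-0.003,0],[0,0,0,-0.002,0],[0,0,0,-0.001,0],[0,0,0,0,0]]

```text
time: 22.15
tool_pos: [0.4908, -0.2296, 0.0832]
tool_rot: [0.0, 0.74, 0.673, 0.0]
contact_force: [0.3, -0.5, -1.0]
gripper_width: 0.0
grasp_force: 0.0
```

Call:
servo_tool:
  deltas:
    - [[0,0,0,-0.001,0],[0,0,0,-0.001,0],[0,0,0,-0.001,0],[0,0,0,0,0],[0,0,0,0,0],[0,0,0,0,0],[0,0,0,0,0],[0,0,0,0,0]]

```text
time: 22.95
tool_pos: [0.4911, -0.2297, 0.0828]
tool_rot: [0.0, 0.74, 0.673, -0.0]
contact_force: [-7.8, 4.0, 14.5]
gripper_width: -0.002
grasp_force: 7.2
```

The button is on its stop: fingertips at 69 mm with 14.5 N. I'll rise, move clear and check.

Call:
servo_tool:
  deltas:
    - [[0,0,0,0.005,0],[0,0,0,0.02,0],[0,0,0,0.04,0],[0,0,0,0.04,0],[0,-0.02,0.04,0.02,0],[0,-0.02,0.045,0,0],[0,-0.02,0.045,0,0],[0,-0.02,0.045,0,0]]

```text
time: 23.75
tool_pos: [0.41, -0.0532, 0.2053]
tool_rot: [0.001, 0.74, 0.672, 0.001]
contact_force: [-0.2, 0.4, 0.2]
gripper_width: 0.0
grasp_force: 0.0
```

Call:
servo_tool:
  deltas:
    - [[0,0,0.04,0,0],[0,0,0,0,0],[0,0,0,0,0],[0,0,0,0,0],[0,0,0,0,0],[0,0,0,0,0],[0,0,0,0,0],[0,0,0,0,0]]

```text
time: 24.55
tool_pos: [0.4108, -0.0148, 0.2052]
tool_rot: [-0.0, 0.74, 0.673, -0.0]
contact_force: [-0.2, -0.5, 0.1]
gripper_width: 0.001
grasp_force: 0.0
```

```bash
python3 - <<'E'
from h import *
f=snap('top','t3'); W=cloud(f); s=f['state']; print(s['time'],s['tool_pos'],s['contact_force'])
n=np.hypot(W[...,0]-.486,W[...,1]+.283)<.05
for a,b in((.098,.112),(.077,.09)):
    p=W[n&(W[...,2]>a)&(W[...,2]<b)]; print(len(p),cv2.minAreaRect((p[:,:2]*1000).astype(np.float32)) if len(p) else '')
n=np.hypot(W[...,0]-.4905,W[...,1]+.228)<.011; print('button z',np.median(W[n][:,2]),'station top',np.median(W[np.hypot(W[...,0]-.494,W[...,1]+.195)<.008][:,2]))
n=(np.hypot(W[...,0]-.452,W[...,1]-.246)<.04)&(f['pixels'].min(2)>150)&(W[...,2]>.03); p=W[n]; print('fuse',np.median(p[:,2]),cv2.minAreaRect((p[:,:2]*1000).astype(np.float32)))
E
```

```text
24.55 [ 0.41075711 -0.01483779  0.20522288] [-0.2283833  -0.52638411  0.11292856]
65 ((485.5419921875, -282.0771179199219), (10.073156356811523, 38.72908020019531), 85.49334716796875)
358 ((485.2568664550781, -282.47833251953125), (50.82339859008789, 59.615684509277344), 83.96666717529297)
button z 0.0681039469155198 station top 0.05882935194219874
fuse 0.049032112523033744 ((453.6604309082031, 244.8340301513672), (57.99705123901367, 25.95145034790039), 66.54898834228516)
```

All three check out: the catch is open about 54.5 mm, the button top is at 68–69 mm (fully in), and the fuse is seated.

```bash
python3 -c "
from plant import manip
print(manip.job_done())"
```

```text
the job is handed in; nothing more can be done
None
```

The job is handed in at about 24.6 s of the 58 s, and no verdict came back; my last measurements put the long fuse fully home in its clips, the catch open about 54.5 mm and the button fully in.

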